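Lock the filter pot's tabbed cap

ROBOT

A 7-joint arm with a two-finger parallel gripper is mounted at the origin on the work surface. World frame = base frame: x ahead of the robot, y to its left, z up, the work surface at z = 0. Lengths are in m, angles in rad, forces in N, time in s.
With the tool pointing down it reaches from about 0.425 to 0.95 m from the base axis. Payload 4.7 kg.
Tool frame: the origin (TCP) lies midway between the tips of the shut fingers; the grasp point (between the pads) lies 19 mm behind it (arm.hold_point_z is the distance from the TCP to the grasp point, in m); z points along the fingers, x is the direction in which the jaws open and shut, and the axes are right-handed (so a half turn about z gives the same grasp; the last joint's range is limited). The gripper opens to 87 mm and grips with 3 to 60 N. Pads are 19 mm wide; open, the fingers measure 117 mm over their backs; the gripper's body (75 mm by 190 mm) begins 51 mm behind the grasp point.
Start: joints at [-1.219, 0.469, -0.049, 1.532, 0.024, 1.141, -0.082], TCP at [0.251, 0.627, 0.223] pointing down, gripper open.
Joint ranges: [-2.59, 2.59], [-0.33, 1.99], [-1.39, 1.29], [0.1, 2.45], [-1.04, 4.18], [0.21, 1.99], [-2.66, 2.66]. Speed limits (rad/s): [2.57, 2.57, 3.14, 3.14, 3.14, 3.14, 3.14].

INTERFACE

Orientations are given as a rotation vector (axis times angle).
In Python, from rig import arm gives the robot as it stands. The module is installed in compiled form; this text tells all that it offers.
- The arm moves only by the tool drive_tool, never from a script. Its argument "deltas" is a list of rows, each a list of 7 numbers: the shift along the tool's x, y, z in units of 10 cm (1.0 is 10 cm), then the turn, a rotation vector about the tool's x, y, z in units of 120 degrees (1.0 is 120 degrees), then the gripper command: -1 is shut, 1 is fully open, values between are in proportion. A call has 1 to 8 rows; each row shifts and turns the commanded pose from where the row before left it, along the tool's axes as they then stand; what a row does not reach is not made up. A row lasts 1/12 s, in which the tool goes at most 41.7 mm and 7.16 degrees, less where a joint would pass 70% of its speed; a pose out of reach is approached as far as the arm can. A call with a number of a shift or a turn outside -1 to 1 is refused whole. A call with a gripper value outside its range is refused whole. The fingers move at their own pace and stop on an object; the grip force is fixed at half the most. Time passes only in rows, so rows that do not move let the fingers close. It gives the time, the measured TCP pose, the force and the opening at its end, in the units of the state.
- arm.sense(): the state, without advancing time (a new reading comes with each control period).
- arm.read_camera(name): name is "side" or "top"; returns the picture (384x512x3 uint8, red, green, blue); there is no depth.
- arm.get_calibration(name): a dict with "fx", "fy", "cx", "cy" (pixels), "camera_from_world" (4x4, takes a point from world to camera coordinates). Camera axes: x right, y up, looking along -z (the intrinsics and any distortion apply to the point x, -y, -z); pixel columns grow to the right and rows downward; lengths in m; the calibration is good to about 2 mm. A picture is of the moment at which its call begins. get_calibration takes no time and is no camera call.
- arm.sign_off(): hands the job in, once; it reports no verdict.
The state is a dict: "time_s": time; "joint_pos": joint angles; "qd": joint speeds; "tau": joint torques, N m; "eef_pos": TCP position; "eef_rot": TCP orientation; "ft_force": force on the tool from outside, world axes, zero at the start; "wrist_torque": the same for the moment, N m; "grip_width": finger opening in m.
Only numpy, scipy, OpenCV 4.12 (cv2) and the standard library are available. Lean on these libraries where they do the work, as an engineer would, in place of code of your own. Each camera call takes 0.05 s, during which the arm holds its last target.

TASK

A fresh filter has been put in the blue fume-filter pot on the welding bench. Lock its cap: squeeze the cap's two orange tabs together and, keeping them squeezed, turn the cap clockwise (seen from above) as far as it goes, about a sixth of a turn; then let go so that the tabs spring out, and move clear. Leave the cap of the yellow pot unlocked as it is.

Things in the scene. Friction and masses are not known exactly. Their poses are not given: they have to be found in the camera images.
- blue_grip (a point): Point on the turning axis of the blue pot's cap, midway between its two orange tabs, 126 mm above the bench. z up, y from tab to tab; turns with the cap. Tabs: upright paddles 26 mm wide, flat outer faces 31 mm from the axis (62 over both), tops 19 mm above this point. The pot's flat rim (120 mm across) lies 24 mm below it: keep fingertips outside the tabs at most 21 mm below this point.
- blue_cap (a joint): Turn of the blue pot's grey cap, rad: 0 unlocked (starts at 0 to 0.06), 1.047 locked, at a hard stop; grows CLOCKWISE seen from above. Teeth on the tabs block it until each tab is pushed in 4 mm or more (travel 9 mm each; springs 4 N, 12 N when fully in). Past about 0.83, tabs that are let go spring out into the locking notches. Friction 0.08 N m.
- yellow_grip (a point): The same point on the yellow pot, a bystander. Both pots: round painted housing (one blue, one yellow) 120 mm across, bolted down by a 130 mm square steel foot, black pipe stub on one side, white filter band, grey cap with two orange tabs set in an aluminium rim. All sizes as on the blue one.
- yellow_cap (a joint): Turn of the yellow pot's cap, same meaning as blue_cap: near 0, unlocked, at the start and to be left so.

How it is judged:
At the end, for the whole second after the job is handed in: The blue pot's cap is turned clockwise to at least 0.87 rad (within 10 degrees of its locked stop at 60 degrees) and stays there after release; the yellow pot's cap is still unlocked (below 0.2 rad) (value of joint blue_cap above 0.87 rad and value of joint yellow_cap below 0.2 rad); the robot touches nothing.
It fails at once if the yellow pot's cap is turned (beyond 0.2 rad) (value of joint yellow_cap above 0.2 rad).
It also fails if it takes over 32 s, if anything falls off the work surface, if the arm or the gripper's body presses on something with over 40 N, if the wrist force passes 120 N, or if a joint passes its speed limit or range.

## Working session

There is one attempt and no reset: what is moved stays moved. The work goes in short steps, Python scripts to look and compute and a tool call to move; the robot and the scene stay as the last step left them, time stands still between calls to the robot, and variables do not carry over. Pictures are saved under pics/ and viewed, and the job is handed in when it is done.

Besides the shell and the picture viewer there is one more tool, called after "Emit:" as name(argument=value, ...) on one line, values as JSON. drive_tool: Moves the arm, as the interface text tells. Shifts and turns lie within -1 to 1; 1 stands for 10 cm of shift or 120 degrees of turn. Its arguments: {"type":"object","properties":{"deltas":{"type":"array"}},"required":["deltas"]}

```bash
mkdir -p pics
python3 - <<'E'
from rig import arm
import cv2, numpy as np
np.set_printoptions(precision=4,suppress=True)
for n in("side","top"):
    cv2.imwrite(f"pics/{n}0.png",arm.read_camera(n)[:,:,::-1]); c=arm.get_calibration(n); print(n,c)
s=arm.sense(); print({k:s[k] for k in("time_s","eef_pos","eef_rot","grip_width","ft_force")}, arm.hold_point_z)
E
```

```text
side {'fx': 464.50907517515157, 'fy': 464.50907517515157, 'cx': 252.80138105782035, 'cy': 191.30471997624966, 'camera_from_world': array([[-0.9971, -0.0749,  0.01  ,  0.5536],
       [ 0.0534, -0.6049,  0.7945, -0.1399],
       [-0.0534,  0.7927,  0.6072, -0.8184],
       [ 0.    ,  0.    ,  0.    ,  1.    ]])}
top {'fx': 350.3540344890553, 'fy': 350.3540344890553, 'cx': 256.15587926711396, 'cy': 190.12833671635298, 'camera_from_world': array([[ 0.0103, -0.9988,  0.0472, -0.0298],
       [ 0.9939,  0.0154,  0.109 , -0.5653],
       [-0.1096,  0.0458,  0.9929, -0.7438],
       [ 0.    ,  0.    ,  0.    ,  1.    ]])}
{'time_s': 0.1, 'eef_pos': array([0.2506, 0.6262, 0.2216]), 'eef_rot': array([ 2.6008,  1.7605, -0.0022]), 'grip_width': 0.08675016149916767, 'ft_force': array([ 0.4025,  0.3685, -0.2765])} 0.0187
```

View pics/side0.png

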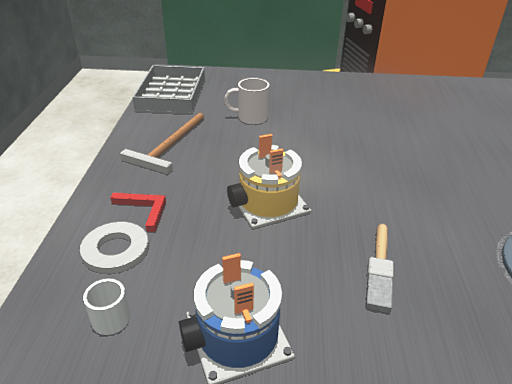

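View pics/top0.png

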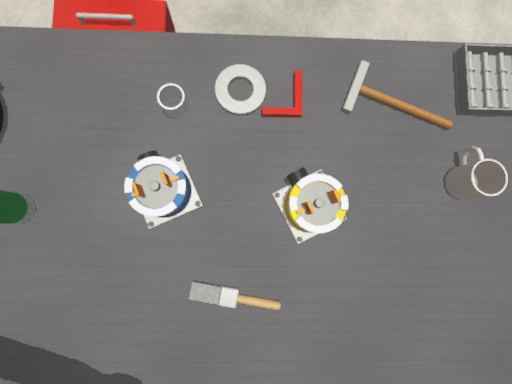

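The side view shows the blue pot at about (238,310), its tabs at (232,268) and (244,300), and the yellow pot at about (270,180). The top view shows the blue pot's cap at about (155,186) with tabs at (138,190) and (169,179). The yellow cap is at about (319,204).

```bash
cat > h.py <<'E'
import numpy as np, cv2
from rig import arm
np.set_printoptions(precision=4,suppress=True)
def ray(n,u,v):
    c=arm.get_calibration(n);T=c["camera_from_world"];R,t=T[:3,:3],T[:3,3]
    d=R.T@np.array([(u-c["cx"])/c["fx"],-(v-c["cy"])/c["fy"],-1]); return -R.T@t,d
def plane(n,u,v,z):
    o,d=ray(n,u,v); return o+d*(z-o[2])/d[2]
def proj(n,p):
    c=arm.get_calibration(n);q=c["camera_from_world"]@np.append(p,1)
    return np.array([c["cx"]+c["fx"]*q[0]/-q[2],c["cy"]+c["fy"]*-q[1]/-q[2]])
def tri(a,b):
    A=np.zeros((3,3));B=np.zeros(3)
    rs=[ray("side",*a),ray("top",*b)]
    for o,d in rs:
        d=d/np.linalg.norm(d);M=np.eye(3)-np.outer(d,d);A+=M;B+=M@o
    p=np.linalg.solve(A,B); return p,[np.linalg.norm(np.cross(d/np.linalg.norm(d),p-o)) for o,d in rs]
E
python3 - <<'E'
from h import *
for n,(x,y,w,h) in dict(side=(170,240,130,130),top=(115,145,90,90)).items():
    im=cv2.imread(f"pics/{n}0.png")
    cv2.imwrite(f"pics/{n}_crop.png",cv2.resize(im[y:y+h,x:x+w],(585,585),interpolation=cv2.INTER_CUBIC))
    hsv=cv2.cvtColor(im,cv2.COLOR_BGR2HSV)
    m=cv2.inRange(hsv,(4,140,90),(16,255,255))
    k,l,st,ce=cv2.connectedComponentsWithStats(m)
    for i in range(1,k):
        if st[i,4]>15 and x-20<ce[i][0]<x+w+20 and y-20<ce[i][1]<y+h+20: print(n,st[i],ce[i],cv2.minAreaRect(np.argwhere(l==i)[:,::-1].astype(np.float32)))
E
```

```text
side [222 255  19  28 331] [231.426  266.9758] ((231.91763305664062, 268.42938232421875), (26.00011444091797, 18.17707061767578), 85.60128784179688)
side [234 285  19  38 309] [243.7443 301.2977] ((243.0, 303.5), (37.0, 18.0), 90.0)
top [135 184  10  13  62] [139.3065 190.1613] ((139.4504852294922, 190.0049285888672), (12.835980415344238, 7.860793590545654), 84.2894058227539)
```

```bash
ls pics
```

```text
side0.png
side_crop.png
top0.png
top_crop.png
```

View pics/side_crop.png

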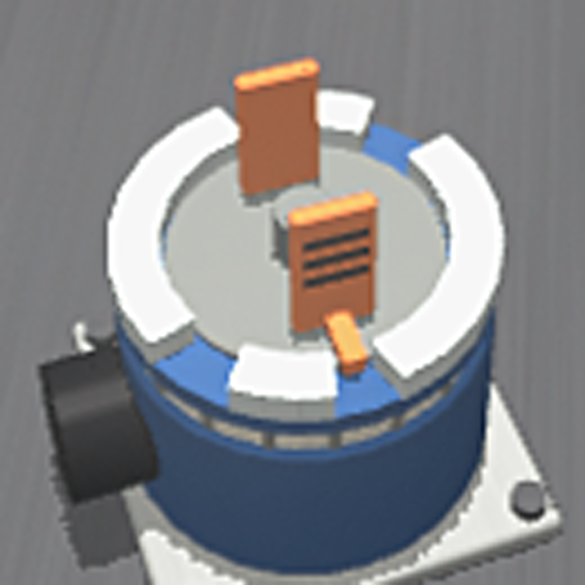

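View pics/top_crop.png

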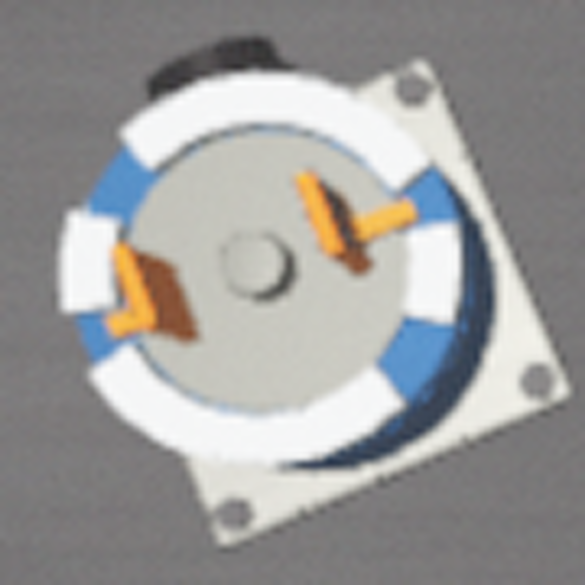

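Run:
```python
from h import *
# bright (upward) orange faces
pts={}
for n,(x,y,w,h) in dict(side=(170,240,130,130),top=(115,145,90,90)).items():
    im=cv2.imread(f"pics/{n}0.png")[y:y+h,x:x+w]
    im=cv2.resize(im,None,fx=4,fy=4,interpolation=cv2.INTER_CUBIC)
    hsv=cv2.cvtColor(im,cv2.COLOR_BGR2HSV)
    m=cv2.inRange(hsv,(5,130,215),(22,255,255))
    k,l,st,ce=cv2.connectedComponentsWithStats(m)
    for i in range(1,k):
        if st[i,4]>60:
            q=np.argwhere(l==i)[:,::-1].astype(np.float32); r=cv2.boxPoints(cv2.minAreaRect(q))
            print(n,st[i,4],(ce[i]+.5)/4-.5+[x,y],((r+.5)/4-.5+[x,y]).tolist())
# hand-read tab top edges at z=.145
def f(s,o): return lambda a:(np.array(a)+.5)/s-.5+o
S=f(4.5,[170,240]);T=f(6.5,[115,145])
side=dict(back=[(237,78),(318,65)],front=[(290,208),(377,198)])
top=dict(left=[(120,245),(148,305)],right=[(305,175),(342,240)])
for n,g,d in(("side",S,side),("top",T,top)):
    ms=[]
    for k,v in d.items():
        p=[plane(n,*g(a),.145) for a in v]; ms.append((p[0]+p[1])/2)
        print(n,k,p[0],p[1],"w",np.linalg.norm(p[0]-p[1]),"ang",np.degrees(np.arctan2(*(p[1]-p[0])[1::-1])))
    print("mid",(ms[0]+ms[1])/2,"sep",np.linalg.norm(ms[0]-ms[1]),"ang",np.degrees(np.arctan2(*(ms[1]-ms[0])[1::-1])))
# rim circle at z=.102 (top): white mask fit
im=cv2.imread("pics/top0.png");hsv=cv2.cvtColor(im,cv2.COLOR_BGR2HSV)
```

```text
side 888 [231.0622 256.138 ] [[221.5001220703125, 256.46931076049805], [239.6678237915039, 252.35586738586426], [240.4409408569336, 255.77044677734375], [222.2732391357422, 259.88389015197754]]
side 964 [243.5506 286.1312] [[233.49264907836914, 286.8455924987793], [252.61029815673828, 282.0661811828613], [253.46324157714844, 285.4779472351074], [234.34558868408203, 290.2573585510254]]
side 931 [246.255  314.3511] [[241.61082458496094, 309.93814849853516], [246.92138671875, 307.89562225341797], [251.148193359375, 318.8853073120117], [245.83763122558594, 320.9278335571289]]
top 516 [163.6071 177.3658] [[160.00078582763672, 171.95660781860352], [162.67620086669922, 170.94179153442383], [167.16996002197266, 182.78898239135742], [164.49454498291016, 183.8037986755371]]
top 373 [173.6444 178.4212] [[169.22500228881836, 178.4250030517578], [177.47500228881836, 175.6750030517578], [178.42499923706055, 178.5250015258789], [170.17499923706055, 181.2750015258789]]
top 712 [134.8055 190.0895] [[131.625, 182.375], [138.125, 182.375], [138.125, 195.875], [131.625, 195.875]]
side back [0.5865 0.1593 0.145 ] [0.5625 0.1517 0.145 ] w 0.025165974142128365 ang -162.44286204484388
side front [0.565  0.2091 0.145 ] [0.5406 0.2033 0.145 ] w 0.025071507521919216 ang -166.67253054732373
mid [0.5637 0.1809 0.145 ] sep 0.05513461030735882 ang 113.21951673382762
top left [0.5643 0.2122 0.145 ] [0.5472 0.2035 0.145 ] w 0.019225544373848096 ang -153.07889972847812
top right [0.5855 0.1606 0.145 ] [0.5668 0.1494 0.145 ] w 0.021848890879019978 ang -148.96417209412795
mid [0.5659 0.1814 0.145 ] sep 0.0566311289828145 ang -68.86178293276342
```

Run:
```python
from h import *
a,e=tri((231.06,256.14),(163.61,177.37)); print("tab -y",a,e)
b,e2=tri((243.55,286.13),(134.2,187.3)); print("tab +y",b,e2)
print("mid",(a+b)/2,np.linalg.norm((a-b)[:2]),np.degrees(np.arctan2(*(b-a)[1::-1])))
# cap rim: outline of white blocks+blue, fit circle on plane
im=cv2.imread("pics/top0.png");hsv=cv2.cvtColor(im,cv2.COLOR_BGR2HSV)
w=cv2.inRange(hsv,(0,0,225),(180,40,255)); w[:, :115]=0; w[:,205:]=0; w[:150]=0;w[225:]=0
k,l,st,ce=cv2.connectedComponentsWithStats(w); P=[]
for i in range(1,k):
    if st[i,4]>30: print(st[i],ce[i]); P.append(np.argwhere(l==i)[:,::-1])
P=np.vstack(P);h=cv2.convexHull(P.astype(np.int32))[:,0].astype(float)
for z in(.102,.108):
    X=np.array([plane("top",*p,z)[:2] for p in h]); A=np.c_[2*X,np.ones(len(X))]
    s=np.linalg.lstsq(A,(X**2).sum(1),rcond=None)[0]; print(z,s[:2],np.sqrt(s[2]+s[:2]@s[:2]), np.linalg.norm(X-s[:2],axis=1))
s=arm.sense();from scipy.spatial.transform import Rotation as R
print(R.from_rotvec(s["eef_rot"]).as_matrix(),s["eef_pos"],s["joint_pos"],s["time_s"])
```

```text
tab -y [0.5747 0.1564 0.1446] [np.float64(0.00012994957673621832), np.float64(0.00012994957673640757)]
tab +y [0.5538 0.2093 0.146 ] [np.float64(0.001016990531556431), np.float64(0.0010169905315565095)]
mid [0.5642 0.1828 0.1453] 0.056881985063469497 111.5409985523818
[134 157  56  21 411] [161.9343 163.5596]
[125 178   8  15 101] [128.1584 184.7921]
[177 179   9  15 102] [181.049 186.451]
[178 182  21  33 153] [191.5229 200.2484]
[130 198  46  19 367] [151.8011 208.842 ]
[151 218  19   7  60] [159.05   219.8167]
0.102 [0.5572 0.169 ] 0.06962485672562295 [0.075  0.0774 0.0619 0.07   0.0642 0.0665 0.0666 0.0713 0.0736 0.0734
 0.0733 0.0733 0.0718 0.0711 0.0689 0.0647 0.0662 0.0679 0.0674 0.0604
 0.074 ]
0.108 [0.5565 0.1676] 0.06902771932580314 [0.0744 0.0768 0.0614 0.0694 0.0636 0.066  0.0661 0.0707 0.0729 0.0728
 0.0727 0.0727 0.0712 0.0705 0.0683 0.0641 0.0657 0.0673 0.0668 0.0599
 0.0734]
[[ 0.3716  0.9284 -0.0006]
 [ 0.9284 -0.3716 -0.0016]
 [-0.0017  0.0001 -1.    ]] [0.2506 0.6262 0.2216] [-1.2189  0.4694 -0.0486  1.5336  0.0241  1.141  -0.0823] 0.1
```

Emit:
drive_tool(deltas=[[-0.18,0.28,-0.15,0,0,0,1],[-0.18,0.28,-0.15,0,0,0,1],[-0.18,0.28,-0.15,0,0,0,1],[-0.18,0.28,-0.1,0,0,0,1],[-0.18,0.28,0,0,0,0,1],[-0.18,0.28,0,0,0,0,1],[-0.18,0.28,0,0,0,0,1],[-0.18,0.28,0,0,0,0,1]])

```text
time_s: 0.77
eef_pos: [0.4058, 0.4081, 0.2773]
eef_rot: [2.602, 1.761, -0.001]
ft_force: [0.9, -0.1, 0.1]
grip_width: 0.0872
```

Emit:
drive_tool(deltas=[[-0.18,0.28,0,0,0,0,1],[-0.18,0.28,0,0,0,0,1],[-0.18,0.28,0,0,0,0,1],[-0.18,0.28,0,0,0,0,1],[-0.18,0.28,0,0,0,0,1],[-0.18,0.28,0,0,0,0,1],[-0.1,0.2,0,0,0,0,1],[0,0,0,0,0,0,1]])

```text
time_s: 1.43
eef_pos: [0.5392, 0.224, 0.2772]
eef_rot: [2.607, 1.747, -0.001]
ft_force: [0.7, -0.5, 0.8]
grip_width: 0.0871
```

Emit:
drive_tool(deltas=[[0,0,0,0,0,-0.052,1],[0,0,0,0,0,-0.052,1],[0,0,0,0,0,-0.052,1],[0,0,0,0,0,-0.052,1],[0,0,0,0,0,-0.052,1],[0,0,0,0,0,-0.052,1],[0,0,0,0,0,-0.052,1],[0,0,0,0,0,0,1]])

```text
time_s: 2.1
eef_pos: [0.5353, 0.2309, 0.2771]
eef_rot: [-1.756, -2.604, 0.001]
ft_force: [-0.1, -0.1, 0.3]
grip_width: 0.0874
```

```bash
cat > st.py <<'E'
from h import *
from scipy.spatial.transform import Rotation as R
s=arm.sense();M=R.from_rotvec(s["eef_rot"]).as_matrix()
tgt=np.array([.5645,.1818,.110])
print(s["time_s"],s["eef_pos"],"xang",np.degrees(np.arctan2(M[1,0],M[0,0])),"z",M[:,2],"F",s["ft_force"],"T",s["wrist_torque"],"w",s["grip_width"])
print("to target in tool, /0.1:",M.T@(tgt-s["eef_pos"])/.1, s["joint_pos"])
E
python3 st.py
python3 - <<'E'
from h import *
for n in("side","top"):
    im=arm.read_camera(n)[:,:,::-1]; cv2.imwrite(f"pics/{n}1.png",im)
    x,y=(160,180) if n=="side" else (90,110)
    cv2.imwrite(f"pics/{n}1c.png",cv2.resize(im[y:y+190,x:x+190],None,fx=3,fy=3,interpolation=cv2.INTER_CUBIC))
E
```

```text
2.1 [0.5353 0.2309 0.2771] xang 112.0144969980543 z [-0.0011  0.0001 -1.    ] F [-0.143  -0.087   0.2806] T [ 0.075   0.065  -0.0112] w 0.08737453186979403
to target in tool, /0.1: [-0.5653  0.0881  1.6706] [-0.5042  0.2746  0.0313  1.6907 -0.0099  1.1772  1.4848]
```

View pics/side1c.png

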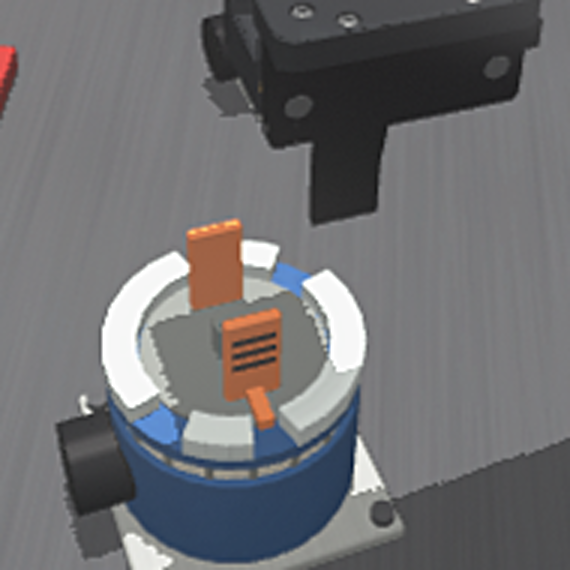

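View pics/top1.png

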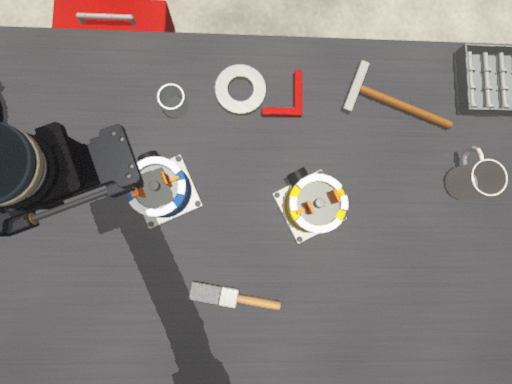

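The gripper hangs above the blue pot and to one side of it, at (345,130) in the side crop. Nothing has been touched, and the cap is still at its first pose. Next I centre over the axis and come down to just above the tabs.

Emit:
drive_tool(deltas=[[-0.2,0.03,0,0,0,0,1],[-0.2,0.03,0.2,0,0,0,1],[-0.165,0.03,0.3,0,0,0,1],[0,0,0.3,0,0,0,1],[0,0,0.2,0,0,0,1],[0,0,0,0,0,0,1]])

```text
time_s: 2.7
eef_pos: [0.5622, 0.1801, 0.1727]
eef_rot: [-1.76, -2.596, 0.012]
ft_force: [-0.3, 0.4, -0.7]
grip_width: 0.0871
```

```bash
python3 st.py
python3 - <<'E'
from h import *
for n in("side","top"):
    im=arm.read_camera(n)[:,:,::-1]; cv2.imwrite(f"pics/{n}2.png",im)
    x,y=(140,180) if n=="side" else (60,90)
    cv2.imwrite(f"pics/{n}2c.png",cv2.resize(im[y:y+190,x:x+190],None,fx=3,fy=3,interpolation=cv2.INTER_CUBIC))
E
```

```text
2.7 [0.5622 0.1801 0.1727] xang 111.72115051941569 z [-0.009  -0.0034 -1.    ] F [-0.3493  0.4242 -0.6521] T [ 0.0618  0.0452 -0.012 ] w 0.08709365603697315
to target in tool, /0.1: [0.0076 0.0339 0.6271] [-0.4234  0.3822  0.0547  1.7922 -0.0247  0.9774  1.5912]
```

View pics/side2c.png

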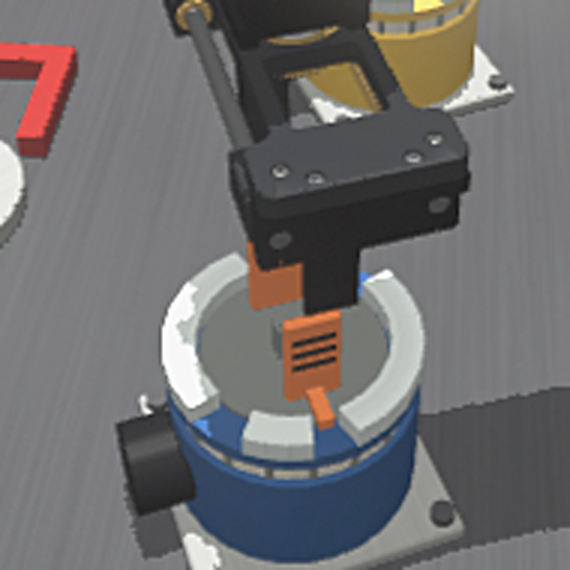

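View pics/top2c.png

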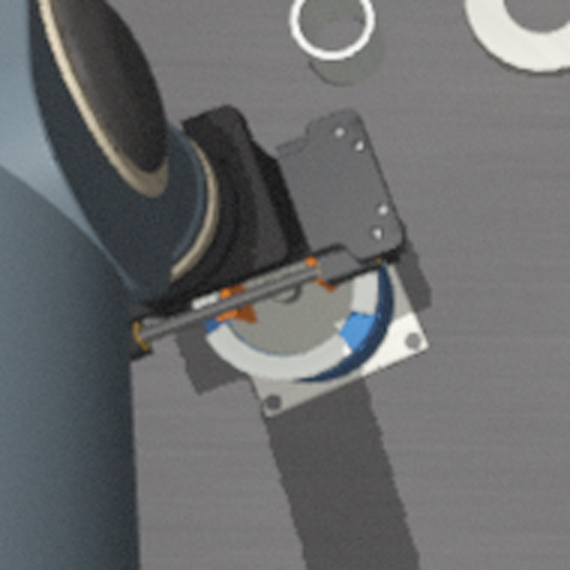

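Emit:
drive_tool(deltas=[[0.01,0.03,0,0,0,0,1],[0,0,0,0,0,0,1]])

```text
time_s: 2.97
eef_pos: [0.5693, 0.1846, 0.1796]
eef_rot: [1.758, 2.601, 0.006]
ft_force: [0.5, -0.7, 0.4]
grip_width: 0.087
```

```bash
python3 st.py
python3 - <<'E'
from h import *
from scipy.spatial.transform import Rotation as R
p0=np.array([.5622,.1801,.1727]);M=R.from_rotvec([-1.76,-2.596,.012]).as_matrix()
for w in(-.0095,.0095): print("pred tip edge",[(3*(proj("side",p0+M@[d,w,0])-[140,180])).round() for d in(.0435,.0585)])
E
```

```text
2.9667 [0.5693 0.1846 0.1796] xang 111.87802495257047 z [ 0.0039  0.0019 -1.    ] F [ 0.5311 -0.6964  0.4241] T [0.0782 0.0698 0.004 ] w 0.08701568119075935
to target in tool, /0.1: [-0.0083 -0.0577  0.696 ] [-0.4254  0.3809  0.0541  1.7764 -0.0246  0.9806  1.5911]
pred tip edge [array([347., 291.]), array([358., 318.])]
pred tip edge [array([302., 302.]), array([313., 329.])]
```

Emit:
drive_tool(deltas=[[0,0,0,0,0,0,1],[0,0,0,0,0,0,1],[0,0,0,0,0,0,1]])

```text
time_s: 3.22
eef_pos: [0.568, 0.1835, 0.1783]
eef_rot: [1.76, 2.602, 0.002]
ft_force: [0.2, 0.4, -1.1]
grip_width: 0.0866
```

```bash
python3 st.py
```

```text
3.2167 [0.568  0.1835 0.1783] xang 111.86186359280701 z [ 0.0012  0.0006 -1.    ] F [ 0.2135  0.4157 -1.0632] T [ 0.008   0.0331 -0.0007] w 0.0866295961703501
to target in tool, /0.1: [-0.0027 -0.04    0.6829] [-0.4248  0.3813  0.0543  1.7792 -0.0245  0.9804  1.5916]
```

Emit:
drive_tool(deltas=[[0,-0.02,0.05,0,0,0,1],[0,-0.02,0.1,0,0,0,1],[0,0,0.12,0,0,0,1],[0,0,0.12,0,0,0,1],[0,0,0.1,0,0,0,1],[0,0,0.08,0,0,0,1],[0,0,0.05,0,0,0,1],[0,0,0.03,0,0,0,1]])

```text
time_s: 3.88
eef_pos: [0.5637, 0.1817, 0.1113]
eef_rot: [-1.759, -2.602, 0.002]
ft_force: [-0.4, 0.1, 0.3]
grip_width: 0.0869
```

Emit:
drive_tool(deltas=[[0,0,0,0,0,0,1],[0,0,0,0,0,0,1],[0,0,0,0,0,0,1]])

```text
time_s: 4.13
eef_pos: [0.5645, 0.182, 0.1131]
eef_rot: [1.76, 2.602, 0.002]
ft_force: [-0.3, -0.5, -0.4]
grip_width: 0.0869
```

```bash
python3 st.py
python3 - <<'E'
from h import *
for n in("side","top"):
    im=arm.read_camera(n)[:,:,::-1]
    x,y=(140,180) if n=="side" else (60,90)
    cv2.imwrite(f"pics/{n}3c.png",cv2.resize(im[y:y+190,x:x+190],None,fx=3,fy=3,interpolation=cv2.INTER_CUBIC))
E
```

```text
4.1333 [0.5645 0.182  0.1131] xang 111.86143693223315 z [ 0.001   0.0005 -1.    ] F [-0.333  -0.5325 -0.4262] T [0.0299 0.0065 0.0256] w 0.08693601685864527
to target in tool, /0.1: [-0.0015 -0.0005  0.0306] [-0.4201  0.4499  0.0489  1.8457 -0.0285  0.8455  1.5952]
```

View pics/side3c.png

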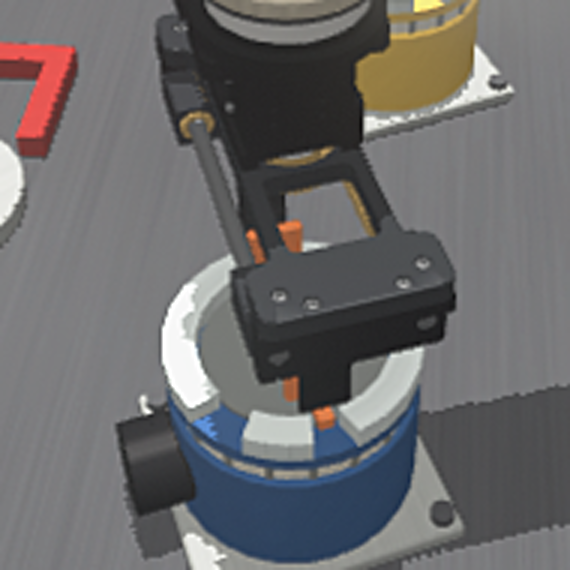

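View pics/top3c.png

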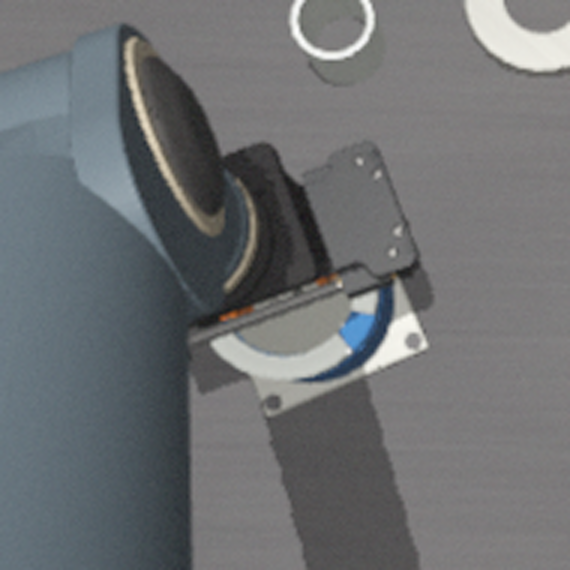

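The fingers straddle both tabs with no contact: the near finger tip is at (325,400) in the side crop, in front of its tab. Next I squeeze.

Emit:
drive_tool(deltas=[[0,0,0,0,0,0,-1],[0,0,0,0,0,0,-1],[0,0,0,0,0,0,-1],[0,0,0,0,0,0,-1],[0,0,0,0,0,0,-1],[0,0,0,0,0,0,-1]])

```text
time_s: 4.73
eef_pos: [0.564, 0.182, 0.1127]
eef_rot: [-1.759, -2.603, -0.0]
ft_force: [-0.4, -0.6, 1.5]
grip_width: 0.0547
```

```bash
python3 st.py
```

```text
4.7333 [0.564  0.182  0.1127] xang 111.88420900673292 z [-0.      0.0002 -1.    ] F [-0.3925 -0.5914  1.4522] T [ 0.0809  0.1749 -0.0114] w 0.05472573872891077
to target in tool, /0.1: [-0.004  0.004  0.027] [-0.4202  0.4502  0.0486  1.8462 -0.0285  0.8458  1.5952]
```

Emit:
drive_tool(deltas=[[0,0,0,0,0,0,-1],[0,0,0,0,0,0,-1],[0,0,0,0,0,0,-1],[0,0,0,0,0,0,-1]])

```text
time_s: 5.07
eef_pos: [0.564, 0.1822, 0.1131]
eef_rot: [-1.759, -2.603, -0.001]
ft_force: [-2.6, -0.1, 4.8]
grip_width: 0.0424
```

```bash
python3 st.py
```

```text
5.0667 [0.564  0.1822 0.1131] xang 111.88224026564126 z [ 0.0001  0.0006 -1.    ] F [-2.5543 -0.1256  4.8439] T [0.1784 0.5084 0.027 ] w 0.04240311958789799
to target in tool, /0.1: [-0.0052  0.0033  0.0311] [-0.4202  0.4496  0.0485  1.846  -0.0288  0.8463  1.5953]
```

Emit:
drive_tool(deltas=[[0,0,0,0,0,0.02,-1],[0,0,0,0,0,0.03,-1],[0,0,0,0,0,0.03,-1],[0,0,0,0,0,0.03,-1],[0,0,0,0,0,0.03,-1],[0,0,0,0,0,0.03,-1]])

```text
time_s: 5.57
eef_pos: [0.564, 0.1821, 0.1131]
eef_rot: [-2.196, -2.247, -0.001]
ft_force: [-2.0, 0.1, 5.4]
grip_width: 0.0422
```

```bash
python3 st.py;  python3 - <<'E'
from h import *
for n in("side",):
    im=arm.read_camera(n)[:,:,::-1]
    x,y=(140,180)
    cv2.imwrite(f"pics/{n}4c.png",cv2.resize(im[y:y+190,x:x+190],None,fx=3,fy=3,interpolation=cv2.INTER_CUBIC))
E
```

```text
5.5667 [0.564  0.1821 0.1131] xang 91.31510592207475 z [ 0.0001  0.0005 -1.    ] F [-1.9916  0.1256  5.3992] T [0.0743 0.422  0.0562] w 0.0422474497364872
to target in tool, /0.1: [-0.0031  0.0049  0.031 ] [-0.4858  0.4509  0.1351  1.85   -0.0791  0.8456  1.2822]
```

View pics/side4c.png

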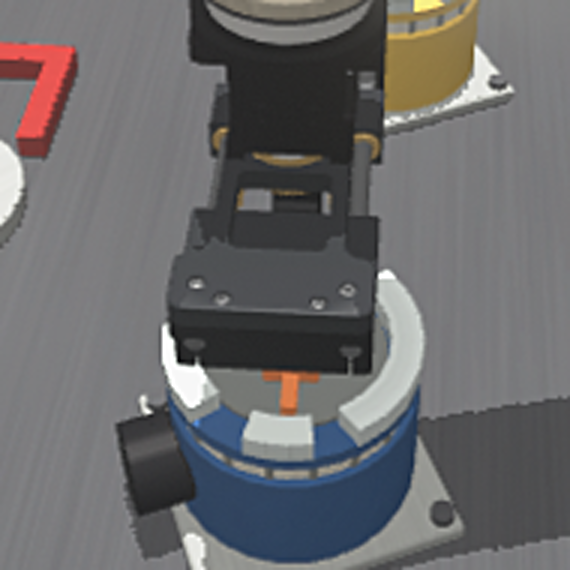

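The orange lever has moved to (290,390) and the tool has turned 20.6°, so the cap is turning with it. I carry on.

Emit:
drive_tool(deltas=[[0,0,0,0,0,0.04,-1],[0,0,0,0,0,0.04,-1],[0,0,0,0,0,0.04,-1],[0,0,0,0,0,0.04,-1],[0,0,0,0,0,0.04,-1],[0,0,0,0,0,0.04,-1],[0,0,0,0,0,0.04,-1],[0,0,0,0,0,0.03,-1]])

```text
time_s: 6.28
eef_pos: [0.564, 0.1821, 0.1131]
eef_rot: [-2.798, -1.428, -0.0]
ft_force: [-2.0, 0.4, 5.3]
grip_width: 0.0421
```

```bash
python3 st.py
```

```text
6.2833 [0.564  0.1821 0.1131] xang 54.07637358036926 z [ 0.0001  0.0005 -1.    ] F [-1.998   0.4032  5.3098] T [0.0151 0.4966 0.0746] w 0.04213323638997084
to target in tool, /0.1: [0.0004 0.0058 0.031 ] [-0.6056  0.46    0.2945  1.8573 -0.1731  0.8489  0.7186]
```

Emit:
drive_tool(deltas=[[0,0,0,0,0,0.012,-1],[0,0,0,0,0,0.012,-1],[0,0,0,0,0,0.012,-1],[0,0,0,0,0,0,-1]])

```text
time_s: 6.62
eef_pos: [0.564, 0.1822, 0.1131]
eef_rot: [2.844, 1.332, -0.0]
ft_force: [-2.1, 0.1, 5.5]
grip_width: 0.0428
```

```bash
python3 st.py
```

```text
6.6167 [0.564  0.1822 0.1131] xang 50.19565516439138 z [ 0.0003 -0.0008 -1.    ] F [-2.1418  0.0659  5.48  ] T [-0.2014  0.3958  1.0653] w 0.042821726602790586
to target in tool, /0.1: [0.0004 0.0059 0.0307] [-0.6193  0.4617  0.312   1.8579 -0.182   0.8497  0.6588]
```

The wrist moment jumped from 0.07 to 1.07 N m at 61.7°, which is the hard stop. I ease off the twist a little, then let go.

Emit:
drive_tool(deltas=[[0,0,0,0,0,-0.01,-1],[0,0,0,0,0,0,1],[0,0,0,0,0,0,1],[0,0,0,0,0,0,1],[0,0,0,0,0,0,1],[0,0,0,0,0,0,1],[0,0,0,0,0,0,1],[0,0,0,0,0,0,1]])

```text
time_s: 7.28
eef_pos: [0.5638, 0.1815, 0.1121]
eef_rot: [-2.835, -1.354, 0.001]
ft_force: [1.3, -0.7, 0.3]
grip_width: 0.0811
```

```bash
python3 st.py
```

```text
7.2833 [0.5638 0.1815 0.1121] xang 51.075398235817154 z [-0.0007 -0.0002 -1.    ] F [ 1.2818 -0.7202  0.336 ] T [ 0.0073  0.0246 -0.0128] w 0.08112302650806215
to target in tool, /0.1: [0.0067 0.0034 0.0212] [-0.6144  0.4623  0.3073  1.8588 -0.1809  0.8483  0.6743]
```

Emit:
drive_tool(deltas=[[0,0,0,0,0,0,1],[0,0,0,0,0,0,1],[0,0,-0.1,0,0,0,1],[0,0,-0.2,0,0,0,1],[0,0,-0.3,0,0,0,1],[0,0,-0.3,0,0,0,1],[0,0,-0.3,0,0,0,1],[0,0,-0.2,0,0,0,1]])

```text
time_s: 7.95
eef_pos: [0.5651, 0.1819, 0.2566]
eef_rot: [2.834, 1.355, 0.007]
ft_force: [0.4, 0.0, -0.0]
grip_width: 0.0874
```

Emit:
drive_tool(deltas=[[0.3,0.0,0,0,0,0,1],[0.3,0.0,0,0,0,0,1],[0.3,0.0,0,0,0,0,1],[0.3,0.0,0,0,0,0,1],[0.3,0,0,0,0,0,1],[0.2,0,0,0,0,0,1],[0,0,0,0,0,0,1],[0,0,0,0,0,0,1]])

```text
time_s: 8.62
eef_pos: [0.6706, 0.315, 0.2522]
eef_rot: [2.833, 1.358, -0.001]
ft_force: [0.2, -0.5, 0.5]
grip_width: 0.0867
```

```bash
python3 st.py
python3 - <<'E'
from h import *
for n in("side","top"):
    im=arm.read_camera(n)[:,:,::-1];cv2.imwrite(f"pics/{n}5.png",im)
    x,y=(170,120) if n=="side" else (90,110)
    w=260 if n=="top" else 260
    cv2.imwrite(f"pics/{n}5c.png",cv2.resize(im[y:y+w,x:x+w],(590,int(590*im[y:y+w].shape[0]/w)),interpolation=cv2.INTER_CUBIC))
E
```

```text
8.6167 [0.6706 0.315  0.2522] xang 51.21987849556763 z [-0.0006 -0.0006 -1.    ] F [ 0.1735 -0.522   0.4997] T [-0.0675  0.0188  0.0242] w 0.08669011852406475
to target in tool, /0.1: [-1.7019  0.0076  1.4232] [-0.6898  0.5721  0.3195  1.3297 -0.1788  1.2685  0.5293]
```

View pics/side5c.png

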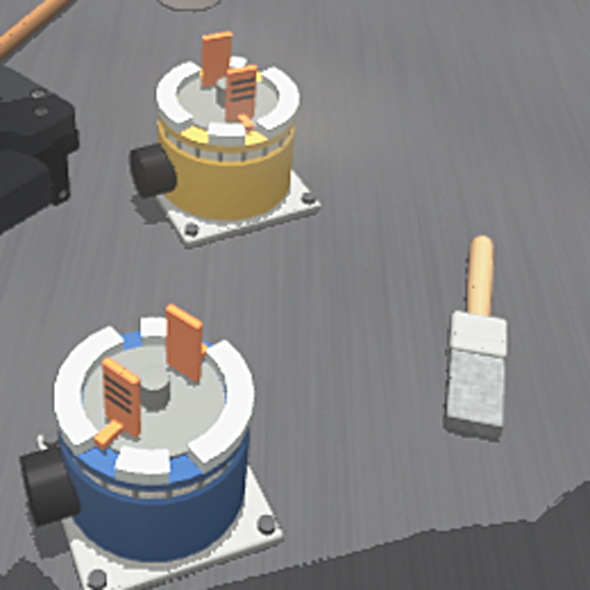

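View pics/top5c.png

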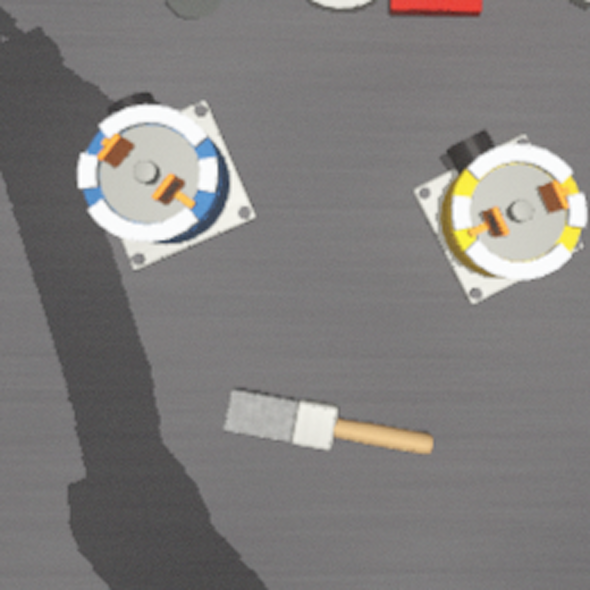

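The blue tabs are sprung out and their levers sit in the locking notches, at about (107,435) in the side crop and (190,202) in the top crop. The yellow cap looks as it did before, and the gripper is clear. I measure both cap angles before handing in.

Run:
```python
from h import *
f=lambda a:(np.array(a)+.5)*260/590-.5+np.array([170,120])
t=[[(167,309),(201,324)],[(104,362),(138,376)]]
m=[np.mean([plane("side",*f(a),.145) for a in p],axis=0) for p in t]
d=m[1]-m[0];print("blue",m,np.linalg.norm(d),np.degrees(np.arctan2(d[1],d[0])),"mid",(m[0]+m[1])/2)
a=cv2.imread("pics/side0.png");b=cv2.imread("pics/side5.png")
r=np.abs(a.astype(int)-b)[128:190,235:305].max(2); print("yellow cap changed px share",(r>40).mean())
```

```text
blue [array([0.5474, 0.1602, 0.145 ]), array([0.5799, 0.2044, 0.145 ])] 0.05481063052960322 53.70124469161058 mid [0.5636 0.1823 0.145 ]
yellow cap changed px share 0.0
```

```bash
python3 -c "
from rig import arm
print(arm.sign_off(), arm.sense()['time_s'])"
```

```text
the job is handed in; nothing more can be done
the job is handed in; nothing more can be done
```

The blue pot's cap is locked and the yellow pot was left alone. I squeezed both orange tabs fully in (gripper opening 42 mm), then turned the cap clockwise. At about 61.7° of tool turn the wrist moment jumped to 1.07 N m, which was the hard stop. I then eased off, let go, lifted away and moved aside.

**Blue cap:** in the side view the tab line went from 113.2° to 53.7°, so the cap turned about 59.5° (1.04 rad; at least 0.87 was needed). The tabs are sprung out and their levers sit in the locking notches.

**Yellow cap:** its pixels in the side view did not change between the first and last pictures.

**Robot:** the gripper is clear and open, with force readings at noise level. I handed the job in at about 8.7 s.

**Checks that disagreed or failed:**
- **Tab position:** the two cameras differed by about 2 mm and 2° on the blue cap's axis and angle. I used the average.
- **Rim fit:** a circle fit to the rim, meant as a cross-check, was spoiled by the white foot of the pot, and I discarded it.
- **Tool turn:** the tool's 61.7° is slightly more than the cap's turn of about 59.5°, which fits give or slip in the grip at the stop.

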